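# Turn the step stand round in its drip tray and set the jars and bottles out in rows

### The arm

A 7-joint arm with a two-finger parallel gripper is mounted at the origin on the work surface. World frame = base frame: x ahead of the robot, y to its left, z up, the work surface at z = 0. Lengths are in m, angles in rad, forces in N, time in s.
With the tool pointing down it reaches from about 0.35 to 0.9 m from the base axis. Payload 8.1 kg.
Tool frame: the origin (TCP) lies on the centre line of the jaws, within the pads' length; the fingertips stand 19 mm ahead of it and the grasp point (between the pads) is the TCP; z points along the fingers, y is the direction in which the jaws open and shut (so a half turn about z gives the same grasp; the last joint's range is limited). The gripper opens to 92 mm and grips with 3 to 60 N. Pads are 19 mm wide; open, the fingers measure 130 mm over their backs; the gripper's body (75 mm by 190 mm) begins 47 mm behind the grasp point.
Start: joints at [-1.294, 0.434, 0.025, 1.573, -0.012, 1.134, -0.075], TCP at [0.232, 0.58, 0.246] pointing down, gripper open.
Joint ranges: [-2.62, 2.62], [-0.44, 2.09], [-1.27, 1.32], [0.08, 2.57], [-1.32, 4.46], [0.12, 2], [-2.74, 2.74]. Speed limits (rad/s): [2.22, 2.22, 3.01, 3.01, 3.14, 3.14, 3.14].

### API

Orientations are given as a rotation vector (axis times angle).
In Python, from cell import monitor, imaging, workorder, outline_of gives the robot as it stands.
- The arm moves only by the tool move_arm, never from a script. Its argument "series" is a list of rows, each a list of 6 numbers: the shift along the world's x, y, z in cm, then the turn, a rotation vector about the world's x, y, z in degrees. A call has 1 to 8 rows; each row shifts and turns the commanded pose from where the row before left it; what a row does not reach is not made up. A row lasts 1/10 s, in which the tool goes at most 50 mm and 8.59 degrees, less where a joint would pass 70% of its speed; a pose out of reach is approached as far as the arm can. A call with a gripper value outside its range is refused whole. "grip" is the opening, from 0 (shut) to 1 (fully open), set as the call begins (left out, the last holds). The fingers move at their own pace and stop on an object; "force" is the grip in N (left out, the last holds). Time passes only in rows, so rows that do not move let the fingers close. It gives the time, the measured TCP pose, the force and the opening at its end, in the units of the state.
- monitor.observe(): the state, without advancing time (a new reading comes with each control period).
- imaging.get_image(name): name is "scene" or "top" or "wrist"; returns a dict with "color" (384x512x3 uint8, red, green, blue), "fx", "fy", "cx", "cy" (pixels), "rvec" (rotation vector, rad) and "tvec" (3), from world to camera coordinates, as OpenCV has them; the wrist camera has in their place "mount" (4x4, takes a point from camera to tool coordinates, whose origin is the TCP and whose axes are the flange's). Camera axes: x right, y down, z forward; pixel columns grow to the right and rows downward; lengths in m; the calibration is good to about 2 mm. A picture is of the moment at which its call begins: read the wrist's pose just before it. There is no depth.
- workorder.sign_off(): hands the job in, once; it reports no verdict.
Trained networks look in the newest picture that a camera, given by its name, has taken for a name from the list of things; names that differ only in an ending like _2 or _b are one class to them, and where a whole thing is asked for, a point or a joint stands for the part that bears it (a point fixed in the world has none). Each returns a list of dicts, best first, with "p" (0 to 1); they miss things now and then, are a little off and sometimes report something else, mostly with a low value. They report only what shows in the picture. A call takes as long as a camera call.
- outline_of(camera, thing): "mask" (384x512 bool, what is visible of it) and "rect" ([left, top, width, height] in pixels, round what is visible of it).
The state is a dict: "clock": time; "joints": joint angles; "dq": joint speeds; "joint_efforts": joint torques, N m; "position": TCP position; "ee_rot": TCP orientation; "force": force on the tool from outside, world axes, zero at the start; "ft_torque": the same for the moment, N m; "width": opening from 0.0 (shut) to 1.0 (fully open).
Only numpy, scipy, OpenCV 4.12 (cv2) and the standard library are available. Lean on these libraries where they do the work, as an engineer would, in place of code of your own. Each camera call takes 0.05 s, during which the arm holds its last target. There are 200 camera calls.

### The job

The two-step stand has been put back into its drip tray the wrong way round: clear the jar and the bottle off it onto the open shelf, lift the stand out, turn it half round and lower it fully home again with its high step at the tray's tall back wall. Then stand all the short jars upright side by side in one straight row along the middle of the low front step, and all the tall bottles likewise along the middle of the high back step. Leave the cup, cap, brush, clothes pegs and soap where they are.

Things in the scene. Friction and masses are not known exactly. Their poses are not given: they have to be found in the camera images.
- tray: dark grey plastic drip tray fixed to the shelf, 172 x 240 mm over its flared rim; origin at the centre of its underside; x points from its low front to its tall back wall, y along its length, z up. Floor 4 mm thick; inside 156 (x) by 224 mm (y), upright walls up to 14 mm, then flaring out 4 mm to the rim at 26 mm; only the back wall (+x) goes on up to 81 mm
- stand: beige plastic two-step stand, drops into the tray with 2 mm play all round: 152 (x) by 220 mm (y), 0.2 to 0.4 kg; origin at the centre of its underside, x points from the low to the high step, z up. Seated, its origin is 4 mm above the tray's origin; it fits either way round and starts wrong, its x against the tray's x; right, both x point the same way
- stand_low (a point): middle of the low step's tread: 25 mm above the stand's underside, x = -36 mm in the stand's axes. The tread is 70 (x) by 210 mm (y); lip 8 mm above it in front, end cheeks 8 mm above it
- stand_high (a point): middle of the high step's tread: 55 mm above the stand's underside, x = 38 mm in the stand's axes. The tread is 66 (x) by 210 mm (y); rail 12 mm above it in front, lip and end cheeks 8 mm above it
- stand_post (a point): centre of the top of the stand's lifting post: a square upright post 18 x 18 mm, sides along the stand's x and y, standing at x = 2 mm, y = 0 between the steps, its top 105 mm above the stand's underside, free of the rail over its upper 38 mm
- stand_back (a point): middle of the top edge of the stand's high back side, 63 mm above its underside, x = 73.5 mm in the stand's axes
- jar_a: short white jar with a dark grey lid: body 48 mm across and 42 mm high, a flat lid 47 mm across on it up to 48 mm, and in the middle a round grip knob 28 mm across from 48 to 65 mm (the top); about 0.16 kg; origin at the centre of its underside, z up; it starts standing on the low step of the stand (always present)
- bottle_a: tall slim white bottle with a dark grey screw cap: body 42 mm across and 62 mm high, sloping shoulder, round cap 26 mm across from 74 to 95 mm (the top); about 0.14 kg; origin at the centre of its underside, z up; it starts standing on the high step of the stand (always present)
- jar_b: short white jar with a dark grey lid: body 48 mm across and 42 mm high, a flat lid 47 mm across on it up to 48 mm, and in the middle a round grip knob 28 mm across from 48 to 65 mm (the top); about 0.16 kg; origin at the centre of its underside, z up; starts on the shelf; may be absent (some runs have fewer)
- jar_c: short white jar with a dark grey lid: body 48 mm across and 42 mm high, a flat lid 47 mm across on it up to 48 mm, and in the middle a round grip knob 28 mm across from 48 to 65 mm (the top); about 0.16 kg; origin at the centre of its underside, z up; starts on the shelf; may be absent (some runs have fewer)
- bottle_b: tall slim white bottle with a dark grey screw cap: body 42 mm across and 62 mm high, sloping shoulder, round cap 26 mm across from 74 to 95 mm (the top); about 0.14 kg; origin at the centre of its underside, z up; starts on the shelf; may be absent (some runs have fewer)
- bottle_c: tall slim white bottle with a dark grey screw cap: body 42 mm across and 62 mm high, sloping shoulder, round cap 26 mm across from 74 to 95 mm (the top); about 0.14 kg; origin at the centre of its underside, z up; starts on the shelf; may be absent (some runs have fewer)
- cup: bystander: empty green measuring cup, 72 mm across, 72 mm high, handle at its +y side to about 65 mm from the axis; origin under its centre
- cap: bystander: steel thimble-sized cap, 22 mm across, 24 mm high; origin under its centre
- brush: bystander: blue scrub brush lying bristles down, 150 (x) by 50 mm, 52 mm high; origin under its centre
- clip_a: bystander: wooden clothes peg lying flat, 72 (x) by 12 mm, 12 mm high; origin under its centre
- clip_b: bystander: another such clothes peg
- soap: bystander: bar of soap on a grey dish, 110 (x) by 75 mm, 34 mm high; origin under its centre

How it is judged:
On the way, in this order (a step that is already met when the one before it is completed fails the run):
1. the jar and the bottle that stood on the stand stand upright on the open shelf, outside the tray ((x of jar_a in the frame of tray below -0.105 m or x of jar_a in the frame of tray above 0.11 m or y of jar_a in the frame of tray below -0.14 m or y of jar_a in the frame of tray above 0.14 m) and height (world z) of each of jar_a, bottle_a below 0.012 m and angle between each of jar_a, bottle_a's own z axis and vertical below 0.15 rad and linear speed of each of jar_a, bottle_a below 0.02 m/s and (x of bottle_a in the frame of tray below -0.105 m or x of bottle_a in the frame of tray above 0.11 m or y of bottle_a in the frame of tray below -0.14 m or y of bottle_a in the frame of tray above 0.14 m)), for 0.2 s.
2. the stand is lifted clear of the tray's rim (z of stand in the frame of tray above 0.035 m), for 0.1 s.
3. the stand sits fully home in the tray with its high step at the tall back wall, let go (x of stand in the frame of tray between -0.004 and 0.004 m and y of stand in the frame of tray between -0.004 and 0.004 m and z of stand in the frame of tray below 0.0065 m and angle between stand's own z axis and vertical below 0.03 rad and x of stand_back in the frame of tray above 0.05 m and contact force between the fingers and stand below 0.1 N and linear speed of stand below 0.01 m/s), for 0.3 s.
At the end, for the whole second after the job is handed in: Stand home in the tray (within 4 mm, underside within 2.5 mm of its floor), high step at the tall back wall; every jar present upright and at rest on the low step, every bottle on the high step, each centre within 9 mm of the step's middle line (x of stand in the frame of tray between -0.004 and 0.004 m and y of stand in the frame of tray between -0.004 and 0.004 m and z of stand in the frame of tray below 0.0065 m and angle between stand's own z axis and vertical below 0.03 rad and x of stand_back in the frame of tray above 0.05 m and x of jar_a in the frame of stand between -0.045 and -0.027 m and y of jar_a in the frame of stand between -0.086 and 0.086 m and z of jar_a in the frame of stand between 0.021 and 0.029 m and angle between each of jar_a, jar_b, jar_c, bottle_a, bottle_b, bottle_c's own z axis and vertical below 0.08 rad and linear speed of each of jar_a, jar_b, jar_c, bottle_a, bottle_b, bottle_c below 0.02 m/s and x of jar_b in the frame of stand between -0.045 and -0.027 m and y of jar_b in the frame of stand between -0.086 and 0.086 m and z of jar_b in the frame of stand between 0.021 and 0.029 m and x of jar_c in the frame of stand between -0.045 and -0.027 m and y of jar_c in the frame of stand between -0.086 and 0.086 m and z of jar_c in the frame of stand between 0.021 and 0.029 m and x of bottle_a in the frame of stand between 0.029 and 0.047 m and y of bottle_a in the frame of stand between -0.086 and 0.086 m and z of bottle_a in the frame of stand between 0.051 and 0.059 m and x of bottle_b in the frame of stand between 0.029 and 0.047 m and y of bottle_b in the frame of stand between -0.086 and 0.086 m and z of bottle_b in the frame of stand between 0.051 and 0.059 m and x of bottle_c in the frame of stand between 0.029 and 0.047 m and y of bottle_c in the frame of stand between -0.086 and 0.086 m and z of bottle_c in the frame of stand between 0.051 and 0.059 m); the robot touches nothing.
It fails at once if the cup, cap, brush, a clothes peg or the soap is moved more than 5 cm (distance of any of cup, cap, brush, clip_a, clip_b, soap from where it was at the start of the episode above 0.05 m).
Of jar_b, jar_c, bottle_b, bottle_c only 2 to 4 are there at a start; the rules pass over those that are not, and their reading is None.
At some moment in a run one of jar_a, jar_b, jar_c may be knocked a few centimetres aside while the robot is not near it.
It also fails if it takes over 210 s, if anything falls off the work surface, if the arm or the gripper's body presses on something with over 40 N, if the wrist force passes 120 N, or if a joint passes its speed limit or range.

## Working session

There is one attempt and no reset: what is moved stays moved. The work goes in short steps, Python scripts to look and compute and a tool call to move; the robot and the scene stay as the last step left them, time stands still between calls to the robot, and variables do not carry over. Pictures are saved under pics/ and viewed, about 12 in all and at most 16, crops included, and the job is handed in when it is done.

Besides the shell and the picture viewer there is one more tool, called after "Emit:" by a JSON object that holds its "op" and its "data". move_arm: Moves the arm, as the interface text tells. Its arguments: {"type":"object","properties":{"series":{"type":"array"},"grip":{"type":"number"},"force":{"type":"number"}},"required":["series"]}

```bash
mkdir -p pics; ls
cat > h.py <<'E'
import numpy as np, cv2
from cell import monitor, imaging, workorder, outline_of
R=lambda v: cv2.Rodrigues(np.array(v,float))[0]
def cam(im):
    """returns K,Rcw,t world->camera"""
    K=np.array([[im['fx'],0,im['cx']],[0,im['fy'],im['cy']],[0,0,1]])
    if 'mount' in im:
        s=im['state']; T=np.eye(4); T[:3,:3]=R(s['ee_rot']); T[:3,3]=s['position']
        W=np.linalg.inv(T@np.array(im['mount'])); return K,W[:3,:3],W[:3,3]
    return K,R(im['rvec']),np.array(im['tvec']).ravel()
def get(n):
    s=monitor.observe(); im=imaging.get_image(n); im['state']=s; return im
def proj(im,P):
    K,Rc,t=cam(im); q=(K@(Rc@np.atleast_2d(P).T+t[:,None])).T; return q[:,:2]/q[:,2:]
def ray(im,uv,z):
    K,Rc,t=cam(im); d=Rc.T@np.linalg.inv(K)@np.array([uv[0],uv[1],1.]); c=-Rc.T@t
    return c+d*(z-c[2])/d[2]
def save(im,f,s=1.5):
    cv2.imwrite('pics/'+f,cv2.resize(im['color'][:,:,::-1],None,fx=s,fy=s))
E
python3 - <<'E'
from h import *
print(monitor.observe())
for n in ['scene','top']:
    im=get(n); save(im,n+'0.png'); K,Rc,t=cam(im); print(n,(-Rc.T@t).round(3),K[0,0])
    for o in ['tray','stand','jar_a','bottle_a','cup','cap','brush','clip_a','soap']:
        for d in outline_of(n,o):
            if d['p']>.2:
                m=d['mask']; v,u=np.nonzero(m); print(o,round(d['p'],2),d['rect'],(u.mean().round(1),v.mean().round(1)),ray(im,(u.mean(),v.mean()),.03).round(3))
E
```

```text
pics
{'clock': 0.0, 'joints': array([-1.29359225,  0.43519331,  0.02497167,  1.57409618, -0.01159074,
        1.13400897, -0.07506788]), 'dq': array([ 5.82201269e-05,  1.49008627e-03,  2.09636295e-03,  3.50432357e-04,
       -1.81222374e-03, -1.71557324e-03, -5.13003051e-04]), 'joint_efforts': array([ 1.14906680e-05, -6.67846799e+01,  9.84985940e-01, -3.14461613e+01,
       -6.05136459e-02,  4.29449393e-02,  1.71904444e-04]), 'position': array([0.23158472, 0.57998888, 0.24496373]), 'ee_rot': array([-5.93037786e-01, -3.08496036e+00,  2.44092833e-03]), 'force': array([-0.51912531,  0.18332008,  0.35366192]), 'ft_torque': array([-0.04966293,  0.03036949, -0.02961151]), 'width': 1.0029760370110552}
scene [0.949 0.469 0.82 ] 386.70137785304206
tray 0.93 [175.6, 173.5, 97.8, 86.1] (np.float64(216.9), np.float64(225.6)) [ 0.661 -0.009  0.03 ]
stand 0.63 [181.0, 158.9, 86.7, 91.5] (np.float64(226.2), np.float64(207.3)) [ 0.608 -0.038  0.03 ]
jar_a 0.67 [354.6, 223.5, 22.0, 29.0] (np.float64(365.8), np.float64(237.5)) [0.412 0.259 0.03 ]
jar_a 0.61 [199.4, 192.6, 21.0, 29.4] (np.float64(209.4
[... 1556 characters left out ...]
0.024  0.03 ]
bottle_a 0.5 [145.9, 180.0, 21.0, 18.9] (np.float64(156.5), np.float64(186.0)) [0.549 0.317 0.03 ]
cup 0.89 [103.3, 232.4, 38.0, 28.4] (np.float64(124.4), np.float64(247.2)) [0.378 0.403 0.03 ]
brush 0.93 [341.7, 110.5, 23.2, 52.1] (np.float64(354.3), np.float64(136.6)) [ 0.679 -0.257  0.03 ]
brush 0.34 [241.1, 124.9, 85.3, 70.4] (np.float64(286.3), np.float64(162.0)) [ 0.608 -0.056  0.03 ]
clip_a 0.62 [318.7, 243.5, 21.0, 6.9] (np.float64(329.2), np.float64(248.3)) [ 0.36  -0.163  0.03 ]
clip_a 0.52 [218.2, 241.9, 9.5, 17.0] (np.float64(222.1), np.float64(250.2)) [0.363 0.132 0.03 ]
soap 0.83 [114.9, 134.5, 32.0, 25.2] (np.float64(130.5), np.float64(146.3)) [0.67  0.396 0.03 ]
```

View pics/scene0.png

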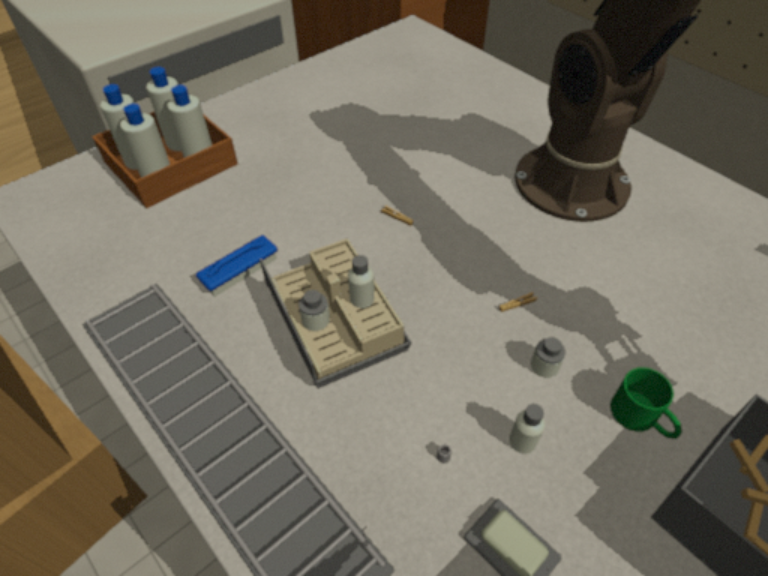

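View pics/top0.png

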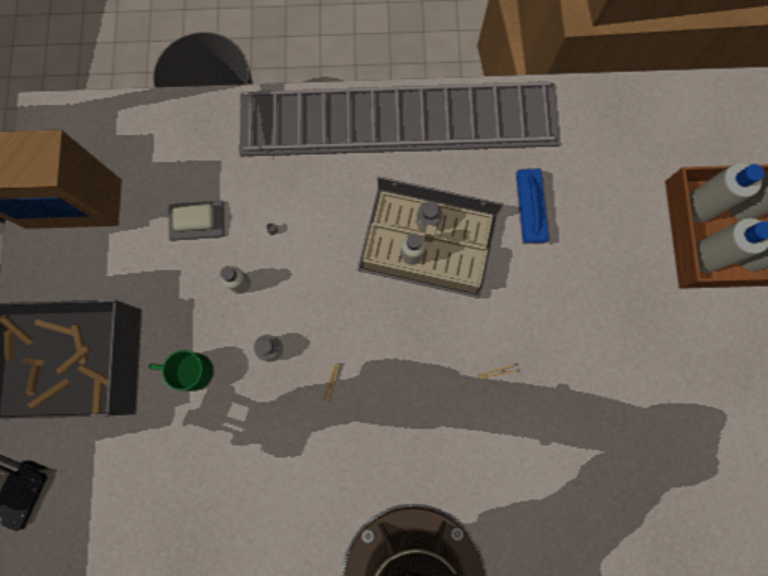

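The scene shows two jars (one on the stand, one near top pixel (267,347)) and two bottles (one on the stand, one at (233,278)). The tray's back wall is away from the robot and the tray is turned by about -12°. Moving over the stand for a close look.

Emit:
{"op": "move_arm", "data": {"series": [[2.3,-4,0.5,0,0,0.6],[2.3,-4,0.5,0,0,0.6],[2.3,-4,0.5,0,0,0.6],[2.3,-4,0.5,0,0,0.6],[2.3,-4,0.5,0,0,0.6],[2.3,-4,0.5,0,0,0.6],[2.3,-4,0.5,0,0,0.6],[2.3,-4,0.5,0,0,0.6]], "grip": 0.6}}

```text
clock: 1.8
position: [0.4164, 0.2587, 0.2862]
ee_rot: [0.463, 3.107, 0.001]
force: [1.5, 0.7, 0.1]
width: 0.599
```

Emit:
{"op": "move_arm", "data": {"series": [[2.3,-4,0.5,0,0,0.6],[2.3,-4,0.5,0,0,0.6],[2.3,-4,0.5,0,0,0.6],[2.3,-4,0.5,0,0,0.6],[2.3,-4,0.5,0,0,0.6],[2.3,-4,0.5,0,0,0.6],[2,-4,0.5,0,0,0.6],[0,0,0,0,0,0]]}}

```text
clock: 2.6
position: [0.5755, -0.0269, 0.3215]
ee_rot: [0.363, 3.118, -0.005]
force: [-0.1, -0.4, 0.0]
width: 0.601
```

Run:
```python
from h import *
im=get('wrist'); s=im['state']; save(im,'w1.png'); Rt=R(s['ee_rot']); print(s['position'],s['joints'].round(2),'jaw az',np.degrees(np.arctan2(Rt[1,1],Rt[0,1])),Rt[:,2]); print(np.array(im['mount']).round(3),im['fx'])
for o in ['tray','stand','stand_post','jar_a','bottle_a']:
    for d in outline_of('wrist',o):
        if d['p']>.2:
            v,u=np.nonzero(d['mask']); print(o,round(d['p'],2),d['rect'],(u.mean().round(1),v.mean().round(1)))
```

```text
[ 0.57548581 -0.02693502  0.32148828] [-0.32  0.3   0.36  1.6  -0.11  1.25  1.4 ] jaw az 76.73544015167913 [ 0.00227077 -0.00373513 -0.99999045]
[[-0.001 -0.962 -0.273  0.073]
 [ 1.    -0.001 -0.001  0.001]
 [ 0.001 -0.273  0.962 -0.139]
 [ 0.     0.     0.     1.   ]] 322.73316211742576
tray 0.73 [153.5, 119.9, 181.2, 144.1] (np.float64(248.3), np.float64(205.7))
tray 0.3 [151.1, 126.5, 184.7, 112.7] (np.float64(240.4), np.float64(177.0))
stand 0.89 [154.4, 125.6, 181.1, 111.7] (np.float64(240.3), np.float64(177.1))
stand 0.71 [451.7, 151.2, 20.8, 15.3] (np.float64(461.4), np.float64(159.4))
stand_post 0.61 [151.5, 126.9, 181.9, 114.5] (np.float64(240.8), np.float64(177.1))
jar_a 0.67 [228.5, 194.1, 36.8, 47.0] (np.float64(249.2), np.float64(220.2))
bottle_a 0.94 [245.4, 148.6, 39.7, 40.3] (np.float64(263.2), np.float64(166.5))
bottle_a 0.69 [489.5, 51.1, 22.5, 36.1] (np.float64(499.5), np.float64(71.2))
bottle_a 0.32 [227.7, 196.5, 37.6, 43.4] (np.float64(249.2), np.float64(220.7))
```

View pics/w1.png

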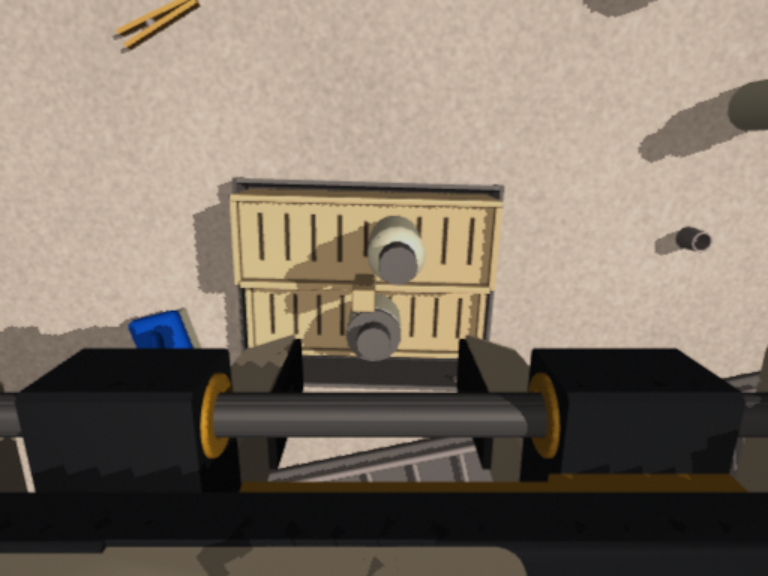

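Wrist view: stand with high step nearer the robot, post top at about (364,279), bottle cap top (398,262), jar knob top (374,342); tray front rim corners at (234,181) and (502,188).

Run:
```python
from h import *
im=get('wrist'); print(im['state']['position'])
g=im['color']; cv2.imwrite('pics/w1c.png',cv2.resize(g[110:245,140:350,::-1],None,fx=3.8,fy=3.8,interpolation=cv2.INTER_CUBIC))
for n,u,v,z in [('post',364,279,.109),('cap',398,262,.154),('knob',374,342,.094),('trayFL',234,181,.026),('trayFR',502,188,.026),('standHL',232,197,.067),('standHR',499,207,.067)]:
    print(n,ray(im,(u/1.5,v/1.5),z).round(4))
```

```text
[ 0.57331688 -0.01785447  0.32063582]
post [ 0.5916 -0.0332  0.109 ]
cap [ 0.5739 -0.005   0.154 ]
knob [ 0.6489 -0.0387  0.094 ]
trayFL [ 0.501  -0.1319  0.026 ]
trayFR [0.5586 0.0969 0.026 ]
standHL [ 0.5127 -0.1248  0.067 ]
standHR [0.5677 0.0829 0.067 ]
```

View pics/w1c.png

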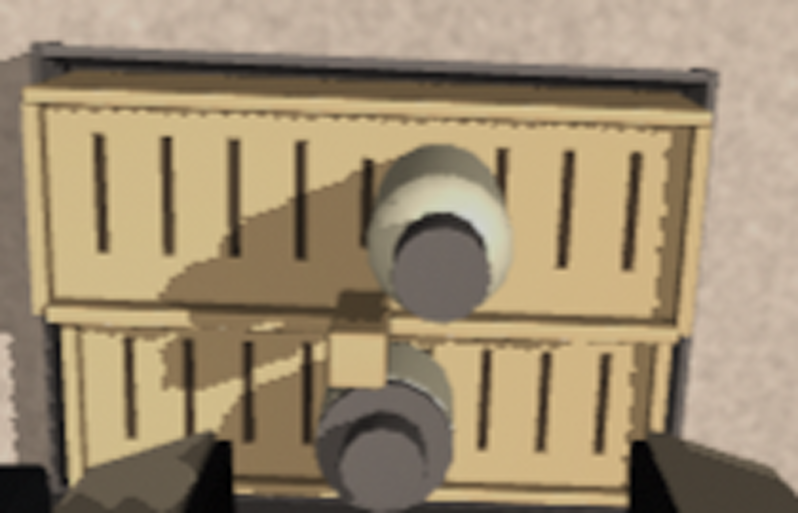

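Run:
```python
from h import *
im=get('wrist'); print(im['state']['position'])
r={}
for n,u,v,z in [('post',359,361,.109),('cap',440,275,.154),('knob',383,470,.094),('trayFL',34,42,.026),('trayFR',716,70,.026),('HL',22,90,.067),('HR',711,112,.067)]:
    r[n]=ray(im,(140+u/3.8-.4,110+v/3.8-.4),z); print(n,r[n].round(4))
for a,b,dx in [('trayFL','trayFR',-.086),('HL','HR',-.076)]:
    d=(r[b]-r[a])[:2]; L=np.linalg.norm(d); y=d/L; x=np.array([y[1],-y[0]]); print(L,np.degrees(np.arctan2(x[1],x[0])),((r[a]+r[b])[:2]/2-dx*x).round(4), 'post-tray', ((r['post'][:2])+.002*x).round(4))
```

```text
[ 0.57337782 -0.01796451  0.32069132]
post [ 0.611 -0.048  0.109]
cap [ 0.579  -0.0162  0.154 ]
knob [ 0.6534 -0.0511  0.094 ]
trayFL [ 0.4989 -0.1416  0.026 ]
trayFR [0.5603 0.0876 0.026 ]
HL [ 0.5126 -0.1366  0.067 ]
HR [0.5675 0.0756 0.067 ]
0.2372683962274767 -14.994056634677937 [ 0.6126 -0.0493] post-tray [ 0.613  -0.0485]
0.21915977691772578 -14.498256479366084 [ 0.6136 -0.0496] post-tray [ 0.613  -0.0485]
```

Emit:
{"op": "move_arm", "data": {"series": [[0.3,0.1,-3.3,0,0,-1],[0.3,0.1,-3.3,0,0,-1],[0,0,-3.3,0,0,0],[0,0,-3.3,0,0,0],[0,0,-3.3,0,0,0],[0,0,0,0,0,0],[0,0,0,0,0,0]]}}

```text
clock: 3.7
position: [0.5797, -0.0171, 0.1563]
ee_rot: [-0.403, -3.115, 0.0]
force: [-0.0, 0.5, 1.1]
width: 0.6
```

Emit:
{"op": "move_arm", "data": {"series": [[0,0,0,0,0,0],[0,0,0,0,0,0],[0,0,0,0,0,0],[0,0,0,0,0,0],[0,0,0,0,0,0],[0,0,0,0,0,0]], "grip": 0.15, "force": 20}}

```text
clock: 4.3
position: [0.5803, -0.0173, 0.1564]
ee_rot: [0.403, 3.114, 0.001]
force: [0.5, 1.1, 5.0]
width: 0.278
```

Emit:
{"op": "move_arm", "data": {"series": [[0,0,2,0,0,0],[0,0,3,0,0,0],[0,0,3,0,0,0],[-2,4,0,0,0,0],[-2,4,0,0,0,0],[-2,4,0,0,0,0],[-2,4,0,0,0,0],[0,2.7,0,0,0,0]]}}

```text
clock: 5.1
position: [0.4965, 0.1724, 0.2354]
ee_rot: [-0.398, -3.114, -0.001]
force: [0.7, -0.7, -1.4]
width: 0.272
```

Emit:
{"op": "move_arm", "data": {"series": [[0,0,-3,0,0,0],[0,0,-3,0,0,0],[0,0,-3,0,0,0],[0,0,-3,0,0,0],[0,0,-1,0,0,0],[0,0,-0.8,0,0,0],[0,0,0,0,0,0],[0,0,0,0,0,0]]}}

```text
clock: 5.9
position: [0.5004, 0.1696, 0.0986]
ee_rot: [0.404, 3.114, 0.001]
force: [0.8, 0.2, -1.1]
width: 0.275
```

Emit:
{"op": "move_arm", "data": {"series": [[0,0,0,0,0,0],[0,0,0,0,0,0],[0,0,0,0,0,0],[0,0,0,0,0,0],[0,0,4,0,0,0],[0,0,4,0,0,0],[0,0,4,0,0,0],[0,0,0,0,0,0]], "grip": 0.6}}

```text
clock: 6.7
position: [0.5025, 0.1703, 0.223]
ee_rot: [0.403, 3.108, 0.008]
force: [0.6, 1.1, -0.4]
width: 0.598
```

Emit:
{"op": "move_arm", "data": {"series": [[2.5,-3.7,0,0,0,0],[2.5,-3.7,0,0,0,0],[2.5,-3.7,0,0,0,0],[2.5,-3.7,0,0,0,0],[2.5,-3.7,0,0,0,0],[2.7,-3.5,0,0,0,0],[0,0,0,0,0,0],[0,0,0,0,0,0]]}}

```text
clock: 7.5
position: [0.6517, -0.0519, 0.2167]
ee_rot: [-0.407, -3.114, 0.001]
force: [-0.6, 0.4, 0.1]
width: 0.603
```

```bash
cat >> h.py <<'E'
def find(n,things,h,pmin=.3):
    im=get(n)
    for o in things:
        for d in outline_of(n,o):
            if d['p']>pmin:
                v,u=np.nonzero(d['mask']); zz=h.get(o,.03); print(n,o,round(d['p'],2),d['rect'],ray(im,(u.mean(),v.mean()),zz).round(3))
    return im
E
python3 - <<'E'
from h import *
print(monitor.observe()['position'])
im=find('scene',['jar_a','bottle_a','stand'],{'jar_a':.035,'bottle_a':.045})
im=find('wrist',['jar_a','bottle_a','stand'],{'jar_a':.035,'bottle_a':.045})
cv2.imwrite('pics/w2.png',cv2.resize(im['color'][:,:,::-1],None,fx=1.5,fy=1.5))
E
```

```text
[ 0.6516639  -0.05188747  0.21667539]
scene jar_a 0.9 [352.8, 223.9, 23.9, 30.2] [0.418 0.26  0.035]
scene jar_a 0.57 [199.1, 194.6, 20.6, 27.8] [ 0.641 -0.065  0.035]
scene bottle_a 0.97 [342.0, 269.3, 23.6, 35.5] [0.544 0.319 0.045]
scene bottle_a 0.83 [307.2, 212.8, 22.2, 34.6] [0.498 0.173 0.045]
scene stand 0.77 [181.0, 160.4, 89.5, 93.3] [ 0.604 -0.034  0.03 ]
wrist jar_a 0.63 [224.1, 150.0, 51.8, 60.8] [ 0.659 -0.053  0.035]
wrist stand 0.65 [109.4, 50.1, 263.3, 161.2] [ 0.599 -0.048  0.03 ]
```

View pics/w2.png

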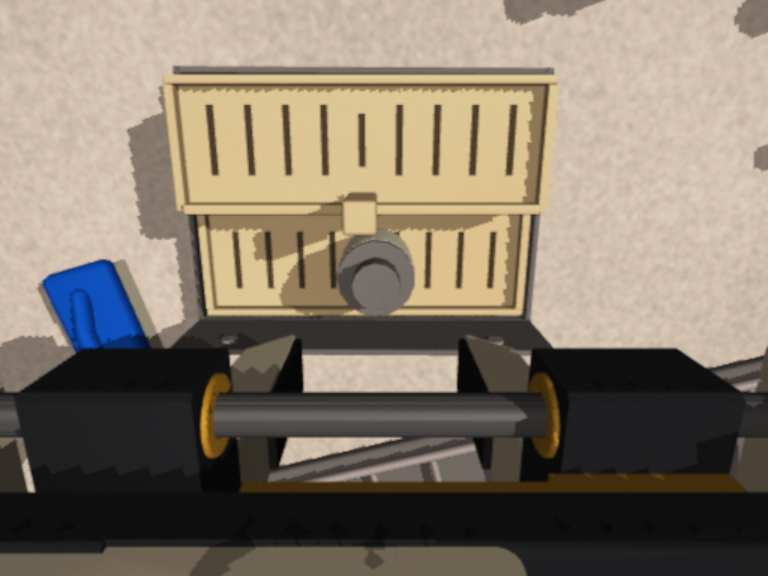

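The stand is aligned with the jaws; knob top at (377,288), post top at (360,216), bottle gone from stand.

Run:
```python
from h import *
im=get('wrist'); s=im['state'];Rt=R(s['ee_rot']); print(s['position'],'jaw az',np.degrees(np.arctan2(Rt[1,1],Rt[0,1])))
for n,u,v,z in [('knob',377,288,.094),('post',360,217,.109),('HL',166,79,.067),('HR',557,79,.067),('TL',174,69,.026),('TR',553,70,.026)]: print(n,ray(im,(u/1.5-.3,v/1.5-.3),z).round(4))
```

```text
[ 0.65159759 -0.04966054  0.2179654 ] jaw az 75.3035466346924
knob [ 0.654  -0.0513  0.094 ]
post [ 0.611  -0.0489  0.109 ]
HL [ 0.5147 -0.136   0.067 ]
HR [0.57   0.0743 0.067 ]
TL [ 0.5011 -0.1438  0.026 ]
TR [0.5626 0.0874 0.026 ]
```

Emit:
{"op": "move_arm", "data": {"series": [[0.2,-0.1,-3,0,0,0],[0,0,-3,0,0,0],[0,0,-3,0,0,0],[0,0,-2,0,0,0],[0,0,-0.9,0,0,0],[0,0,0,0,0,0]]}}

```text
clock: 8.55
position: [0.6531, -0.0513, 0.0978]
ee_rot: [-0.403, -3.114, 0.0]
force: [0.3, 0.0, 0.2]
width: 0.601
```

Emit:
{"op": "move_arm", "data": {"series": [[0,0,0,0,0,0],[0,0,0,0,0,0],[0,0,0,0,0,0],[0,0,0,0,0,0],[0,0,0,0,0,0],[0,0,0,0,0,0]], "grip": 0.15}}

```text
clock: 9.15
position: [0.6542, -0.0517, 0.0994]
ee_rot: [0.404, 3.114, 0.0]
force: [-1.1, -0.6, 5.3]
width: 0.298
```

Emit:
{"op": "move_arm", "data": {"series": [[0,0,2,0,0,0],[0,0,3,0,0,0],[0,0,3,0,0,0],[-1,4,0,0,0,0],[-1,4,0,0,0,0],[-1,4,0,0,0,0],[-1,4,0,0,0,0],[-0.5,4,0,0,0,0]]}}

```text
clock: 9.95
position: [0.6074, 0.15, 0.1784]
ee_rot: [-0.403, -3.114, 0.0]
force: [0.4, 0.6, -1.2]
width: 0.296
```

Emit:
{"op": "move_arm", "data": {"series": [[0,2,-1,0,0,0],[0,0,-3,0,0,0],[0,0,-3,0,0,0],[0,0,-2,0,0,0],[0,0,-1,0,0,0],[0,0,-0.8,0,0,0],[0,0,0,0,0,0],[0,0,0,0,0,0]]}}

```text
clock: 10.75
position: [0.6093, 0.1683, 0.0713]
ee_rot: [0.404, 3.114, 0.001]
force: [0.6, -0.1, -1.0]
width: 0.296
```

Emit:
{"op": "move_arm", "data": {"series": [[0,0,0,0,0,0],[0,0,0,0,0,0],[0,0,0,0,0,0],[0,0,0,0,0,0],[0,0,4,0,0,0],[0,0,4,0,0,0],[0,0,4,0,0,0],[0,0,0,0,0,0]], "grip": 0.6}}

```text
clock: 11.55
position: [0.6119, 0.169, 0.1968]
ee_rot: [0.403, 3.107, 0.007]
force: [1.6, -0.3, -0.2]
width: 0.599
```

Run:
```python
from h import *
print(monitor.observe()['position'])
for n in ['scene','top']: im=find(n,['jar_a','bottle_a'],{'jar_a':.03,'bottle_a':.045},.4)
save(im,'top2.png')
```

```text
[0.61189002 0.16901564 0.19678297]
scene jar_a 0.83 [272.1, 246.4, 23.8, 28.2] [0.605 0.172 0.03 ]
scene jar_a 0.68 [352.4, 224.7, 24.2, 28.4] [0.413 0.258 0.03 ]
scene bottle_a 0.59 [338.0, 271.7, 25.6, 34.2] [0.544 0.32  0.045]
scene bottle_a 0.56 [308.6, 231.2, 20.9, 16.4] [0.517 0.191 0.045]
```

Emit:
{"op": "move_arm", "data": {"series": [[0,-4,0,0,0,0],[0,-4,0,0,0,0],[0,-4,0,0,0,0],[0,-4,0,0,0,0],[0,-4,0,0,0,0],[0,-1.8,0,0,0,0],[0,0,0,0,0,0],[0,0,0,0,0,0]]}}

```text
clock: 12.65
position: [0.6083, -0.0493, 0.1898]
ee_rot: [-0.404, -3.114, -0.0]
force: [0.0, 1.1, 0.6]
width: 0.601
```

Run:
```python
from h import *
s=monitor.observe();Rt=R(s['ee_rot']); print(s['position'],'jaw az',np.degrees(np.arctan2(Rt[1,1],Rt[0,1])),Rt[:,2].round(4))
for n in ['scene','top']: im=find(n,['jar_a','bottle_a'],{'jar_a':.03,'bottle_a':.045},.4)
```

```text
[ 0.60830381 -0.04927008  0.18978463] jaw az 75.19757434789523 [-1.6e-03  5.0e-04 -1.0e+00]
scene jar_a 0.9 [353.2, 226.6, 22.1, 26.2] [0.414 0.258 0.03 ]
scene jar_a 0.74 [273.6, 245.4, 21.4, 31.2] [0.606 0.171 0.03 ]
scene bottle_a 0.91 [339.4, 269.2, 26.7, 33.7] [0.544 0.32  0.045]
scene bottle_a 0.56 [307.1, 210.7, 22.1, 35.6] [0.498 0.173 0.045]
top jar_a 0.86 [169.6, 224.6, 15.0, 13.7] [0.417 0.252 0.03 ]
top jar_a 0.58 [202.5, 155.2, 14.8, 18.0] [0.607 0.165 0.03 ]
top jar_a 0.54 [101.5, 232.5, 38.5, 30.0] [0.378 0.403 0.03 ]
top bottle_a 0.75 [202.1, 191.9, 18.5, 18.7] [0.499 0.166 0.045]
top bottle_a 0.56 [146.5, 178.7, 20.7, 18.9] [0.544 0.313 0.045]
top bottle_a 0.44 [237.8, 130.7, 30.4, 49.1] [0.618 0.041 0.045]
```

Step 1 met. Grasp the post.

Emit:
{"op": "move_arm", "data": {"series": [[0.2,0,-3,0,0,0],[0.1,0,-3,0,0,0],[0,0,-2,0,0,0],[0,0,-1.4,0,0,0],[0,0,0,0,0,0],[0,0,0,0,0,0]]}}

```text
clock: 13.55
position: [0.6121, -0.0494, 0.0973]
ee_rot: [0.403, 3.115, 0.0]
force: [0.3, -0.2, -0.1]
width: 0.598
```

Emit:
{"op": "move_arm", "data": {"series": [[0,0,0,0,0,0],[0,0,0,0,0,0],[0,0,0,0,0,0],[0,0,0,0,0,0],[0,0,0,0,0,0],[0,0,0,0,0,0],[0,0,0,0,0,0],[0,0,0,0,0,0]], "grip": 0, "force": 55}}

```text
clock: 14.35
position: [0.6118, -0.0495, 0.0969]
ee_rot: [0.404, 3.115, 0.0]
force: [-0.5, 0.8, 2.9]
width: 0.194
```

Run:
```python
from h import *
s=monitor.observe();Rt=R(s['ee_rot']); print(s['position'],s['width'],s['force'],s['ft_torque'],s['joints'].round(2),'jaw az',np.degrees(np.arctan2(Rt[1,1],Rt[0,1])),Rt[:,2].round(4))
```

```text
[ 0.61179931 -0.04954142  0.09689666] 0.1944890048577835 [-0.48558871  0.83240747  2.92922769] [0.09098266 0.18928945 0.05553165] [-0.22  0.58  0.31  1.78 -0.23  0.82  1.52] jaw az 75.23641966283863 [ 1.e-04  1.e-04 -1.e+00]
```

Emit:
{"op": "move_arm", "data": {"series": [[0,0,0.5,0,0,0],[0,0,1,0,0,0],[0,0,1.5,0,0,0],[0,0,2,0,0,0],[0,0,3,0,0,0],[0,0,3,0,0,0],[0,0,3,0,0,0],[0,0,0,0,0,0]]}}

```text
clock: 15.15
position: [0.6141, -0.0501, 0.2424]
ee_rot: [0.403, 3.107, 0.002]
force: [0.1, -0.0, -2.7]
width: 0.193
```

Emit:
{"op": "move_arm", "data": {"series": [[0,0,1,0,0,-3],[0,0,0,0,0,-6],[0,0,0,0,0,-6],[0,0,0,0,0,-6],[0,0,0,0,0,-6],[0,0,0,0,0,-6],[0,0,0,0,0,-6],[0,0,0,0,0,-6]]}}

```text
clock: 15.95
position: [0.6113, -0.0495, 0.2467]
ee_rot: [-1.571, -2.72, 0.0]
force: [0.1, -0.6, -2.6]
width: 0.192
```

Emit:
{"op": "move_arm", "data": {"series": [[0,0,0,0,0,-6],[0,0,0,0,0,-6],[0,0,0,0,0,-6],[0,0,0,0,0,-6],[0,0,0,0,0,-6],[0,0,0,0,0,-6],[0,0,0,0,0,-6],[0,0,0,0,0,-6]]}}

```text
clock: 16.75
position: [0.6113, -0.0494, 0.2467]
ee_rot: [-2.541, -1.846, 0.0]
force: [0.7, 0.5, -2.0]
width: 0.194
```

Emit:
{"op": "move_arm", "data": {"series": [[0,0,0,0,0,-6],[0,0,0,0,0,-6],[0,0,0,0,0,-6],[0,0,0,0,0,-6],[0,0,0,0,0,-6],[0,0,0,0,0,-6],[0,0,0,0,0,-6],[0,0,0,0,0,-6]]}}

```text
clock: 17.55
position: [0.6114, -0.0493, 0.2467]
ee_rot: [-3.072, -0.653, 0.001]
force: [-0.6, 0.1, -2.1]
width: 0.196
```

Emit:
{"op": "move_arm", "data": {"series": [[0,0,0,0,0,-6],[0,0,0,0,0,-6],[0,0,0,0,0,-6],[0,0,0,0,0,-6],[0,0,0,0,0,-6],[0,0,0,0,0,-3],[0,0,0,0,0,0],[0,0,0,0,0,0]]}}

```text
clock: 18.35
position: [0.6115, -0.0494, 0.2466]
ee_rot: [-3.133, 0.237, 0.001]
force: [0.3, -0.4, -2.4]
width: 0.189
```

Run:
```python
from h import *
im=get('wrist');s=im['state'];Rt=R(s['ee_rot']); print(s['position'],s['width'],s['force'],s['joints'].round(2),'jaw az',np.degrees(np.arctan2(Rt[1,1],Rt[0,1])),Rt[:,2].round(4))
im2=get('scene'); cv2.imwrite('pics/s3.png',np.hstack([cv2.resize(im['color'],(400,300)),cv2.resize(im2['color'][90:330,120:440],(400,300))])[:,:,::-1])
```

```text
[ 0.61154132 -0.0493553   0.24661864] 0.18859411844809246 [ 0.28498278 -0.38470452 -2.37373573] [-0.7   0.64  1.15  1.66 -0.61  1.26 -1.14] jaw az -98.65837101248918 [-4.e-04  2.e-04 -1.e+00]
```

View pics/s3.png

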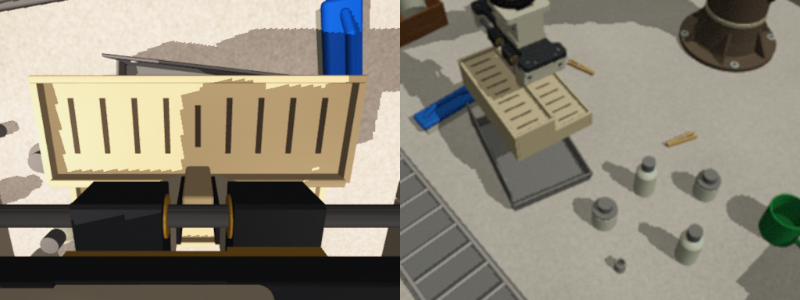

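Stand held level, turned, over the tray; 6° remain plus a 4 mm shift because the post is off centre.

Emit:
{"op": "move_arm", "data": {"series": [[0.2,0,0,0,0,-3],[0.2,-0.1,0,0,0,-3.1],[0,0,-2,0,0,0],[0,0,-2,0,0,0],[0,0,-2,0,0,0],[0,0,0,0,0,0],[0,0,0,0,0,0]]}}

```text
clock: 19.15
position: [0.6158, -0.0507, 0.1872]
ee_rot: [3.115, -0.406, -0.0]
force: [0.7, -0.3, -2.7]
width: 0.196
```

Run:
```python
from h import *
im=get('wrist');s=im['state'];Rt=R(s['ee_rot']); print(s['position'],s['width'],s['force'],s['ft_torque'],s['joints'].round(2),'jaw az',np.degrees(np.arctan2(Rt[1,1],Rt[0,1])),Rt[:,2].round(4))
im2=get('scene'); cv2.imwrite('pics/s4.png',np.hstack([cv2.resize(im['color'],(400,300)),cv2.resize(im2['color'][140:280,150:300],(400,300),interpolation=cv2.INTER_CUBIC)])[:,:,::-1])
```

```text
[ 0.61575342 -0.05067153  0.18718516] 0.1960927244114626 [ 0.74402491 -0.31870972 -2.72912541] [-0.03659422  0.13744661 -0.03072742] [-0.68  0.71  1.13  1.72 -0.69  1.17 -1.19] jaw az -104.84705325540781 [-2.e-04 -1.e-04 -1.e+00]
```

View pics/s4.png

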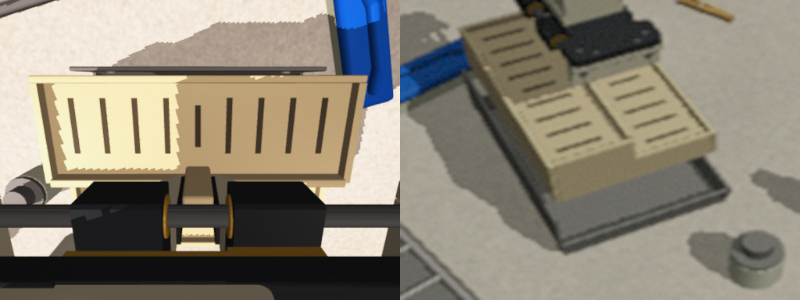

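Emit:
{"op": "move_arm", "data": {"series": [[0,0,-2,0,0,0],[0,0,-2,0,0,0],[0,0,-1.5,0,0,0],[0,0,-1,0,0,0],[0,0,-0.5,0,0,0],[0,0,0,0,0,0],[0,0,0,0,0,0]]}}

```text
clock: 19.95
position: [0.6161, -0.0508, 0.1174]
ee_rot: [3.115, -0.407, 0.001]
force: [0.2, -1.2, -2.0]
width: 0.19
```

Emit:
{"op": "move_arm", "data": {"series": [[0,0,-0.3,0,0,0],[0,0,-0.3,0,0,0],[0,0,-0.3,0,0,0],[0,0,-0.3,0,0,0],[0,0,0,0,0,0],[0,0,0,0,0,0]]}}

```text
clock: 20.55
position: [0.6157, -0.0505, 0.1046]
ee_rot: [3.115, -0.406, -0.001]
force: [-0.2, -0.3, -3.5]
width: 0.197
```

Emit:
{"op": "move_arm", "data": {"series": [[0,0,-0.2,0,0,0],[0,0,-0.2,0,0,0],[0,0,-0.2,0,0,0],[0,0,-0.2,0,0,0],[0,0,0,0,0,0],[0,0,0,0,0,0]]}}

```text
clock: 21.15
position: [0.6156, -0.0505, 0.097]
ee_rot: [-3.115, 0.407, 0.0]
force: [-3.7, 1.6, 4.6]
width: 0.189
```

Emit:
{"op": "move_arm", "data": {"series": [[0,0,-0.1,0,0,0],[0,0,0,0,0,0],[0,0,0,0,0,0]]}}

```text
clock: 21.45
position: [0.6155, -0.0505, 0.0969]
ee_rot: [-3.114, 0.407, 0.0]
force: [-8.9, 3.6, 14.9]
width: 0.193
```

Emit:
{"op": "move_arm", "data": {"series": [[0,0,0,0,0,0],[0,0,0,0,0,0],[0,0,0,0,0,0],[0,0,0,0,0,0],[0,0,0,0,0,0],[0,0,0,0,0,0]], "grip": 0.6}}

```text
clock: 22.05
position: [0.6158, -0.0506, 0.0957]
ee_rot: [3.115, -0.406, -0.0]
force: [0.9, 0.5, -0.6]
width: 0.593
```

Emit:
{"op": "move_arm", "data": {"series": [[0,0,2,0,0,0],[0,0,3,0,0,0],[0,0,4,0,0,0],[0,0,4,0,0,0],[-2,0,4,0,0,0],[-2,0,2,0,0,0],[0,0,0,0,0,0],[0,0,0,0,0,0]]}}

```text
clock: 22.85
position: [0.5759, -0.0499, 0.2857]
ee_rot: [-3.114, 0.405, -0.001]
force: [-0.3, 0.7, 0.2]
width: 0.599
```

Run:
```python
from h import *
im=get('wrist');s=im['state']; print(s['position'],s['joints'].round(2))
im2=get('scene'); cv2.imwrite('pics/s5.png',np.hstack([cv2.resize(im['color'][:288,:384],(400,300)),cv2.resize(im2['color'][140:280,150:300],(400,300),interpolation=cv2.INTER_CUBIC)])[:,:,::-1])
```

```text
[ 0.57592917 -0.0499498   0.28574868] [-0.79  0.56  1.24  1.69 -0.55  1.29 -1.26]
```

View pics/s5.png

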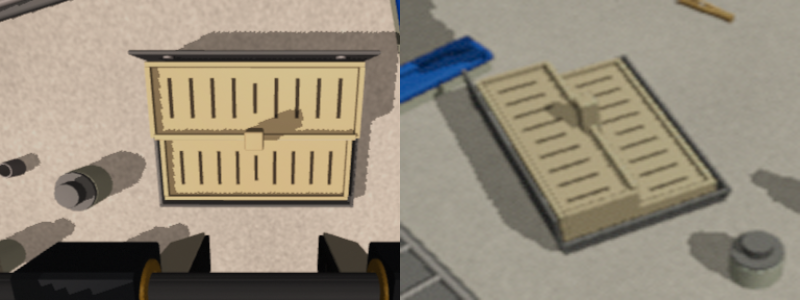

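Stand seated home, high step at the back wall, post free (grip height equalled the original seated value). Turning the tool back while moving over the four containers.

Emit:
{"op": "move_arm", "data": {"series": [[0,1,0.5,0,0,7.5],[0,1,0.5,0,0,7.5],[0,1,0.5,0,0,7.5],[0,1,0.5,0,0,7.5],[0,1,0.5,0,0,7.5],[0,1,0.5,0,0,7.5],[0,1,0.5,0,0,7.5],[0,1,0.5,0,0,7.5]]}}

```text
clock: 23.75
position: [0.5758, 0.0303, 0.3246]
ee_rot: [2.898, 1.214, -0.003]
force: [1.1, 0.4, -0.9]
width: 0.597
```

Emit:
{"op": "move_arm", "data": {"series": [[0,1,0,0,0,7.5],[0,1,0,0,0,7.5],[0,1,0,0,0,7.5],[0,1,0,0,0,7.5],[0,1,0,0,0,7.5],[0,1,0,0,0,7.5],[0,1,0,0,0,7.5],[0,1,0,0,0,7.5]]}}

```text
clock: 24.55
position: [0.5758, 0.1102, 0.3242]
ee_rot: [-1.902, -2.499, 0.003]
force: [0.1, -0.0, -0.8]
width: 0.6
```

Emit:
{"op": "move_arm", "data": {"series": [[0,1,0,0,0,7.5],[0,1,0,0,0,7.5],[0,1,0,0,0,7.5],[0,1,0,0,0,7.5],[0,1,0,0,0,7.5],[0,1,0,0,0,7.5],[0,1,0,0,0,7.5],[0,1,0,0,0,7.5]]}}

```text
clock: 25.35
position: [0.5757, 0.1902, 0.324]
ee_rot: [-0.397, -3.114, 0.002]
force: [-0.4, -0.8, 0.0]
width: 0.599
```

Emit:
{"op": "move_arm", "data": {"series": [[0,1,0,0,0,0],[0,1,0,0,0,0],[0,0,0,0,0,0],[0,0,0,0,0,0],[0,0,0,0,0,0]]}}

```text
clock: 25.85
position: [0.5759, 0.2089, 0.3257]
ee_rot: [0.409, 3.115, -0.001]
force: [0.1, -0.4, -0.4]
width: 0.597
```

Run:
```python
from h import *
s=monitor.observe();Rt=R(s['ee_rot']); print(s['position'],s['joints'].round(2),'jaw az',np.degrees(np.arctan2(Rt[1,1],Rt[0,1])),Rt[:,2].round(4))
find('top',['jar_a','bottle_a'],{'jar_a':.03,'bottle_a':.045},.4)
find('scene',['jar_a','bottle_a'],{'jar_a':.03,'bottle_a':.045},.4)
im=find('wrist',['jar_a','bottle_a'],{'jar_a':.05,'bottle_a':.07},.3); save(im,'w6.png')
```

```text
[0.57585289 0.20885893 0.32569799] [-0.74  0.37  0.44  1.51 -0.16  1.29  1.03] jaw az 75.03417622345802 [ 0.e+00 -4.e-04 -1.e+00]
top jar_a 0.62 [198.8, 155.2, 19.1, 20.2] [0.606 0.163 0.03 ]
top bottle_a 0.51 [202.0, 191.0, 19.0, 18.6] [0.499 0.166 0.045]
scene jar_a 0.93 [275.3, 246.6, 19.2, 29.8] [0.606 0.171 0.03 ]
scene jar_a 0.8 [354.9, 223.4, 21.2, 27.5] [0.414 0.258 0.03 ]
scene jar_a 0.5 [308.4, 335.3, 66.6, 48.1] [0.678 0.407 0.03 ]
scene bottle_a 0.78 [307.9, 210.2, 19.6, 37.5] [0.497 0.172 0.045]
scene bottle_a 0.72 [291.6, 292.3, 6.7, 18.2] [0.66  0.265 0.045]
scene bottle_a 0.55 [338.5, 270.3, 24.1, 30.9] [0.545 0.32  0.045]
wrist jar_a 0.93 [212.0, 162.8, 34.0, 40.3] [0.603 0.172 0.05 ]
wrist jar_a 0.67 [236.5, 0.0, 39.6, 43.1] [0.42  0.255 0.05 ]
wrist bottle_a 0.66 [189.6, 94.6, 36.7, 29.6] [0.499 0.173 0.07 ]
wrist bottle_a 0.57 [311.4, 93.9, 39.9, 35.3] [0.543 0.313 0.07 ]
```

View pics/w6.png

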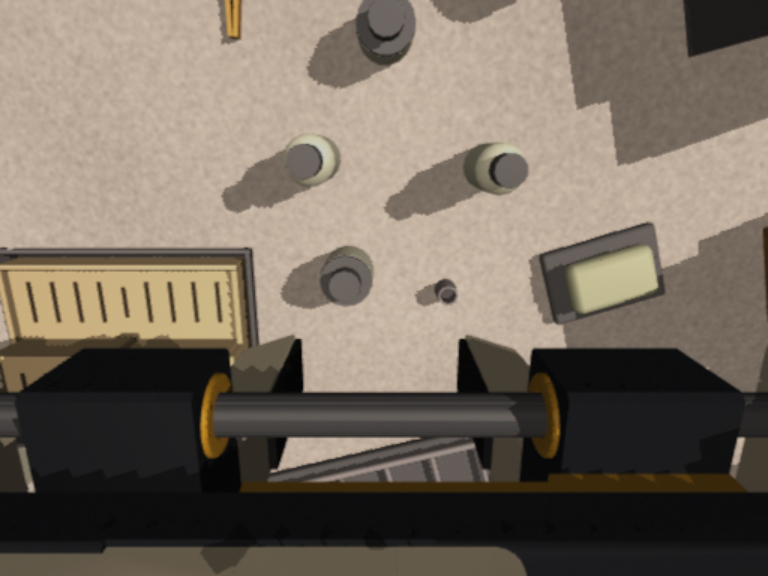

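Wrist view: jar_a knob (343,285), jar_b knob (387,16), bottle_a cap (304,162), bottle_b cap (510,170); all upright, none knocked yet.

Run:
```python
from h import *
im=get('wrist'); print(im['state']['position'])
for n,u,v,z in [('jar_a',344,286,.065),('jar_b',387,18,.065),('bot_a',304,162,.095),('bot_b',510,170,.095),('trayFR',252,250,.026),('standLR',243,265,.037)]: print(n,ray(im,(u/1.5-.3,v/1.5-.3),z).round(4))
```

```text
[0.57576809 0.20940236 0.32581483]
jar_a [0.607  0.1697 0.065 ]
jar_b [0.4164 0.2579 0.065 ]
bot_a [0.4999 0.1719 0.095 ]
bot_b [0.5449 0.3184 0.095 ]
trayFR [0.5618 0.0913 0.026 ]
standLR [0.5715 0.0823 0.037 ]
```

Emit:
{"op": "move_arm", "data": {"series": [[-2.5,-1.3,-2,0,0,0],[-2.5,-1.3,-3,0,0,0],[-2.5,-1.3,-3,0,0,0],[0,0,-4,0,0,0],[0,0,-4,0,0,0],[0,0,-4,0,0,0],[0,0,-2.8,0,0,0],[0,0,0,0,0,0]]}}

```text
clock: 27.15
position: [0.4985, 0.1696, 0.0947]
ee_rot: [-0.406, -3.11, 0.006]
force: [-0.9, -0.1, -0.1]
width: 0.599
```

Emit:
{"op": "move_arm", "data": {"series": [[0,0,0,0,0,0],[0,0,0,0,0,0],[0,0,0,0,0,0],[0,0,0,0,0,0],[0,0,0,0,0,0],[0,0,0,0,0,0]], "grip": 0.15, "force": 20}}

```text
clock: 27.75
position: [0.5014, 0.1706, 0.0987]
ee_rot: [0.406, 3.114, 0.002]
force: [-1.0, -1.0, 6.8]
width: 0.275
```

Emit:
{"op": "move_arm", "data": {"series": [[0,0,2,0,0,0],[0,0,4,0,0,0],[0,0,4,0,0,0],[0,0,4,0,0,0],[2,-4,2,0,0,0],[2,-4,2,0,0,0],[2,-4,0,0,0,0],[2,-4,0,0,0,0]]}}

```text
clock: 28.55
position: [0.5814, 0.0091, 0.2788]
ee_rot: [0.405, 3.114, 0.002]
force: [-0.4, 0.6, -1.5]
width: 0.275
```

Emit:
{"op": "move_arm", "data": {"series": [[2,-4,0,0,0,0],[2,-4,0,0,0,0],[1.9,-3.2,0,0,0,0],[0,0,0,0,0,0],[0,0,0,0,0,0],[0,0,0,0,0,0]]}}

```text
clock: 29.15
position: [0.6394, -0.1002, 0.2775]
ee_rot: [-0.404, -3.115, -0.002]
force: [-0.3, 0.6, -1.6]
width: 0.277
```

Run:
```python
from h import *
s=monitor.observe();print(s['position'],s['width'],s['force'])
im=get('scene'); cv2.imwrite('pics/s7.png',cv2.resize(im['color'][110:270,140:320,::-1],None,fx=3,fy=3))
```

```text
[ 0.63940786 -0.10015435  0.27748966] 0.2765309159490065 [-0.28144262  0.57258888 -1.58676892]
```

Emit:
{"op": "move_arm", "data": {"series": [[0,-0.3,-3,0,0,0],[0,0,-3,0,0,0],[0,0,-3,0,0,0],[0,0,-2,0,0,0],[0,0,-0.5,0,0,0],[0,0,-0.3,0,0,0],[0,0,0,0,0,0],[0,0,0,0,0,0]]}}

```text
clock: 30.0
position: [0.6405, -0.1044, 0.1611]
ee_rot: [0.406, 3.113, 0.0]
force: [0.0, -1.4, -1.6]
width: 0.278
```

Emit:
{"op": "move_arm", "data": {"series": [[0,0,0,0,0,0],[0,0,0,0,0,0],[0,0,0,0,0,0],[0,0,0,0,0,0],[0,0,2,0,0,0],[0,0,3,0,0,0],[0,0,4,0,0,0],[0,0,3,0,0,0]], "grip": 0.6}}

```text
clock: 30.8
position: [0.64, -0.1049, 0.2821]
ee_rot: [0.407, 3.114, -0.0]
force: [0.7, -0.1, -1.0]
width: 0.597
```

Emit:
{"op": "move_arm", "data": {"series": [[-0.8,3.8,0,0,0,0],[-0.8,3.8,0,0,0,0],[-0.8,3.8,0,0,0,0],[-0.8,3.8,0,0,0,0],[-0.8,3.8,0,0,0,0],[-0.8,3.8,0,0,0,0],[-0.8,3.8,0,0,0,0],[-0.8,3.8,0,0,0,0]]}}

```text
clock: 31.6
position: [0.5752, 0.2009, 0.28]
ee_rot: [0.407, 3.115, 0.0]
force: [0.4, -0.1, -0.7]
width: 0.6
```

Emit:
{"op": "move_arm", "data": {"series": [[-0.8,3.8,-1,0,0,0],[-0.8,3.8,-2,0,0,0],[-1.5,4.3,-2,0,0,0],[0,0,-2,0,0,0],[0,0,0,0,0,0],[0,0,0,0,0,0],[0,0,0,0,0,0]]}}

```text
clock: 32.3
position: [0.5462, 0.317, 0.2113]
ee_rot: [0.41, 3.113, 0.001]
force: [0.1, 0.2, -0.4]
width: 0.598
```

Run:
```python
from h import *
s=monitor.observe();print(s['position'])
find('scene',['jar_a','bottle_a'],{'jar_a':.03,'bottle_a':.045},.4)
im=find('wrist',['jar_a','bottle_a'],{'jar_a':.05,'bottle_a':.07},.3)
```

```text
[0.54616301 0.31703387 0.21125131]
scene jar_a 0.9 [272.5, 245.2, 25.6, 32.4] [0.605 0.171 0.03 ]
scene jar_a 0.51 [354.2, 229.6, 21.2, 19.6] [0.423 0.262 0.03 ]
scene bottle_a 0.87 [340.4, 270.5, 24.0, 33.6] [0.544 0.32  0.045]
scene bottle_a 0.69 [190.6, 157.4, 21.1, 38.5] [ 0.608 -0.151  0.045]
wrist jar_a 0.69 [120.0, 23.9, 66.7, 60.1] [0.418 0.261 0.05 ]
wrist jar_a 0.39 [141.0, 228.4, 15.3, 13.1] [0.577 0.204 0.05 ]
wrist jar_a 0.38 [0.8, 243.4, 39.0, 87.1] [0.573 0.055 0.05 ]
wrist bottle_a 0.9 [230.9, 148.1, 44.9, 57.6] [0.54 0.32 0.07]
```

Emit:
{"op": "move_arm", "data": {"series": [[-0.1,0.1,-3,0,0,0],[0,0,-3,0,0,0],[0,0,-3,0,0,0],[0,0,-1.5,0,0,0],[0,0,-0.7,0,0,0],[0,0,0,0,0,0],[0,0,0,0,0,0]]}}

```text
clock: 33.3
position: [0.5446, 0.3198, 0.099]
ee_rot: [0.406, 3.114, 0.002]
force: [-0.1, -0.8, 0.0]
width: 0.603
```

Emit:
{"op": "move_arm", "data": {"series": [[0,0,0,0,0,0],[0,0,0,0,0,0],[0,0,0,0,0,0],[0,0,0,0,0,0],[0,0,0,0,0,0],[0,0,0,0,0,0]], "grip": 0.15}}

```text
clock: 33.9
position: [0.5439, 0.3194, 0.098]
ee_rot: [0.406, 3.115, 0.0]
force: [0.1, 0.2, 3.7]
width: 0.278
```

Emit:
{"op": "move_arm", "data": {"series": [[0,0,2,0,0,0],[0,0,4,0,0,0],[0,0,4,0,0,0],[0,0,4,0,0,0],[1.3,-3.7,2,0,0,0],[1.3,-3.7,2,0,0,0],[1.3,-3.7,0,0,0,0],[1.3,-3.7,0,0,0,0]]}}

```text
clock: 34.7
position: [0.5962, 0.1701, 0.2784]
ee_rot: [0.406, 3.114, 0.001]
force: [0.9, 0.5, -1.9]
width: 0.282
```

Emit:
{"op": "move_arm", "data": {"series": [[1.3,-3.7,0,0,0,0],[1.3,-3.7,0,0,0,0],[1.3,-3.7,0,0,0,0],[1.3,-3.7,0,0,0,0],[1.3,-3.7,0,0,0,0],[0,0,0,0,0,0],[0,0,0,0,0,0],[0,0,0,0,0,0]]}}

```text
clock: 35.5
position: [0.6605, -0.012, 0.2773]
ee_rot: [-0.404, -3.115, -0.001]
force: [0.5, -0.3, -1.1]
width: 0.273
```

Emit:
{"op": "move_arm", "data": {"series": [[0.1,-0.4,-3,0,0,0],[0,0,-3,0,0,0],[0,0,-3,0,0,0],[0,0,-2,0,0,0],[0,0,-0.5,0,0,0],[0,0,-0.5,0,0,0],[0,0,0,0,0,0],[0,0,0,0,0,0]]}}

```text
clock: 36.3
position: [0.6624, -0.0173, 0.1589]
ee_rot: [0.406, 3.114, 0.001]
force: [-0.3, 0.1, -0.5]
width: 0.276
```

Emit:
{"op": "move_arm", "data": {"series": [[0,0,0,0,0,0],[0,0,0,0,0,0],[0,0,0,0,0,0],[0,0,0,0,0,0],[0,0,2,0,0,0],[0,0,3,0,0,0],[0,0,4,0,0,0],[0,0,3,0,0,0]], "grip": 0.6}}

```text
clock: 37.1
position: [0.662, -0.0178, 0.2801]
ee_rot: [0.407, 3.114, 0.0]
force: [0.2, 0.2, 0.6]
width: 0.601
```

Emit:
{"op": "move_arm", "data": {"series": [[-0.9,4,0,0,0,0],[-0.9,4,0,0,0,0],[-0.9,4,0,0,0,0],[-0.9,4,0,0,0,0],[0,2,0,0,0,0],[0,0,0,0,0,0],[0,0,0,0,0,0],[0,0,0,0,0,0]]}}

```text
clock: 37.9
position: [0.6263, 0.1602, 0.2779]
ee_rot: [0.411, 3.114, -0.002]
force: [-0.7, 0.2, -0.1]
width: 0.603
```

Run:
```python
from h import *
s=monitor.observe();print(s['position'])
find('scene',['jar_a','bottle_a'],{'jar_a':.03,'bottle_a':.045},.4)
im=find('wrist',['jar_a','bottle_a'],{'jar_a':.045,'bottle_a':.07},.3);save(im,'w8.png')
```

```text
[0.62625595 0.16018414 0.27788108]
scene jar_a 0.98 [273.2, 246.4, 19.9, 30.0] [0.605 0.171 0.03 ]
scene jar_a 0.86 [352.4, 226.7, 21.6, 26.9] [0.414 0.258 0.03 ]
scene bottle_a 0.86 [202.2, 190.0, 20.7, 33.8] [ 0.638 -0.056  0.045]
scene bottle_a 0.67 [191.3, 155.6, 19.1, 40.9] [ 0.609 -0.153  0.045]
wrist jar_a 0.92 [235.7, 122.1, 39.4, 44.6] [0.606 0.169 0.045]
wrist bottle_a 0.94 [2.0, 221.5, 53.9, 39.1] [ 0.637 -0.12   0.07 ]
wrist bottle_a 0.57 [95.8, 218.9, 37.3, 12.1] [ 0.652 -0.012  0.07 ]
```

View pics/w8.png

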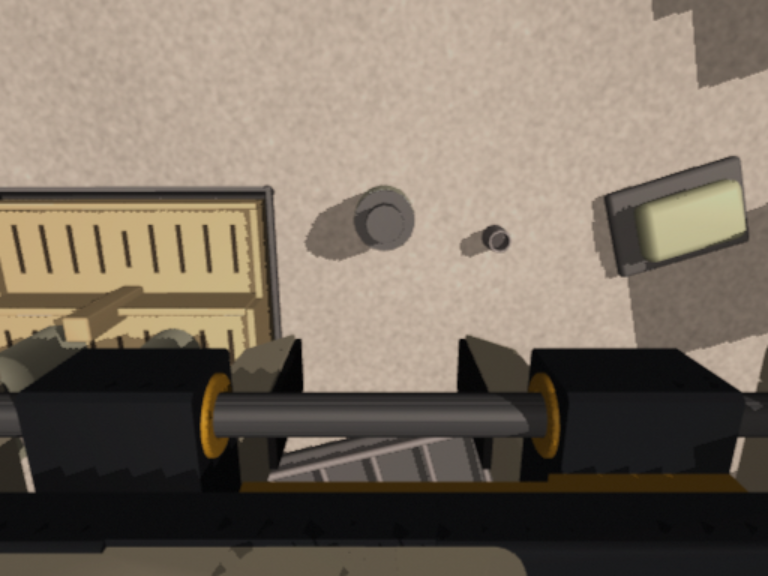

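Jar_a still in place (knob at (384,224)); bottles on the high step. Taking jar_a.

Emit:
{"op": "move_arm", "data": {"series": [[-1,0.4,-4,0,0,0],[-0.8,0.4,-4,0,0,0],[0,0,-4,0,0,0],[0,0,-4,0,0,0],[0,0,-3,0,0,0],[0,0,-1.8,0,0,0],[0,0,0,0,0,0],[0,0,0,0,0,0]]}}

```text
clock: 39.0
position: [0.6081, 0.1702, 0.0702]
ee_rot: [0.407, 3.115, -0.0]
force: [1.1, 0.3, 0.3]
width: 0.598
```

Emit:
{"op": "move_arm", "data": {"series": [[0,0,0,0,0,0],[0,0,0,0,0,0],[0,0,0,0,0,0],[0,0,0,0,0,0],[0,0,0,0,0,0],[0,0,0,0,0,0]], "grip": 0.15}}

```text
clock: 39.6
position: [0.6081, 0.1703, 0.0702]
ee_rot: [0.407, 3.114, 0.0]
force: [-0.2, 0.1, 4.7]
width: 0.298
```

Emit:
{"op": "move_arm", "data": {"series": [[0,0,2,0,0,0],[0,0,4,0,0,0],[0,0,4,0,0,0],[0,0,4,0,0,0],[-0.6,-3.6,0,0,0,0],[-0.6,-3.6,0,0,0,0],[-0.6,-3.6,0,0,0,0],[-0.6,-3.6,0,0,0,0]]}}

```text
clock: 40.4
position: [0.583, 0.0253, 0.2095]
ee_rot: [-0.406, -3.115, -0.0]
force: [0.6, -0.2, -2.0]
width: 0.295
```

Emit:
{"op": "move_arm", "data": {"series": [[-0.6,-3.6,0,0,0,0],[-0.6,-3.6,0,0,0,0],[-0.5,-3.8,0,0,0,0],[0,0,0,0,0,0],[0,0,0,0,0,0],[0,0,0,0,0,0]]}}

```text
clock: 41.0
position: [0.5668, -0.0822, 0.2094]
ee_rot: [-0.404, -3.115, -0.001]
force: [0.1, -0.0, -1.0]
width: 0.299
```

Emit:
{"op": "move_arm", "data": {"series": [[0,-0.2,-3,0,0,0],[0,0,-3,0,0,0],[0,0,-3,0,0,0],[0,0,-1,0,0,0],[0,0,-0.5,0,0,0],[0,0,-0.4,0,0,0],[0,0,0,0,0,0],[0,0,0,0,0,0]]}}

```text
clock: 41.8
position: [0.5674, -0.0856, 0.1017]
ee_rot: [0.406, 3.114, 0.001]
force: [-0.5, 0.6, -0.7]
width: 0.3
```

Emit:
{"op": "move_arm", "data": {"series": [[0,0,0,0,0,0],[0,0,0,0,0,0],[0,0,0,0,0,0],[0,0,0,0,0,0],[0,0,2,0,0,0],[0,0,3,0,0,0],[0,0,4,0,0,0],[0,0,4,0,0,0]], "grip": 0.6}}

```text
clock: 42.6
position: [0.5663, -0.0856, 0.232]
ee_rot: [-0.407, -3.114, 0.0]
force: [0.9, 0.4, 0.0]
width: 0.598
```

Emit:
{"op": "move_arm", "data": {"series": [[-1.3,4,0,0,0,0],[-1.3,4,0,0,0,0],[-1.3,4,0,0,0,0],[-1.3,4,0,0,0,0],[-1.3,4,0,0,0,0],[-1.3,4,0,0,0,0],[-1.3,4,0,0,0,0],[-1.3,4,0,0,0,0]]}}

```text
clock: 43.4
position: [0.462, 0.236, 0.231]
ee_rot: [0.407, 3.115, 0.001]
force: [0.6, 0.2, -0.8]
width: 0.597
```

Emit:
{"op": "move_arm", "data": {"series": [[-1,2,0,0,0,0],[0,0,0,0,0,0],[0,0,0,0,0,0],[0,0,0,0,0,0]]}}

```text
clock: 43.8
position: [0.4533, 0.2531, 0.2308]
ee_rot: [0.409, 3.114, -0.001]
force: [0.5, -0.6, -0.0]
width: 0.602
```

Run:
```python
from h import *
s=monitor.observe();print(s['position'],s['joints'].round(2))
find('scene',['jar_a','bottle_a'],{'jar_a':.03,'bottle_a':.045},.4)
im=find('wrist',['jar_a','bottle_a'],{'jar_a':.045,'bottle_a':.07},.3);save(im,'w9.png')
```

```text
[0.45333185 0.25309204 0.23083677] [-0.94  0.28  0.42  1.87 -0.13  1.01  0.84]
scene jar_a 0.92 [219.3, 165.8, 18.3, 31.3] [ 0.546 -0.107  0.03 ]
scene jar_a 0.9 [353.7, 225.0, 25.9, 24.4] [0.414 0.259 0.03 ]
scene bottle_a 0.67 [203.5, 187.7, 20.7, 36.2] [ 0.638 -0.056  0.045]
scene bottle_a 0.64 [189.2, 160.1, 25.1, 35.2] [ 0.609 -0.151  0.045]
scene bottle_a 0.42 [174.8, 167.4, 100.2, 93.8] [0.642 0.002 0.045]
wrist jar_a 0.86 [222.6, 110.9, 49.5, 49.9] [0.414 0.257 0.045]
wrist jar_a 0.49 [13.5, 310.6, 6.4, 15.6] [ 0.554 -0.061  0.045]
```

View pics/w9.png

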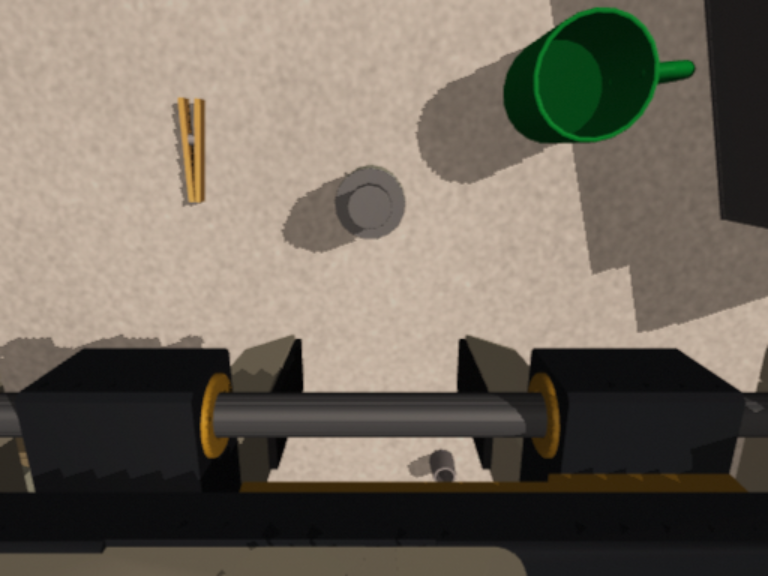

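Jar_b knob at (371,206), cup well clear of the fingers.

Run:
```python
from h import *
im=get('wrist'); print(im['state']['position'], ray(im,(371/1.5-.3,207/1.5-.3),.065))
```

```text
[0.4530136  0.2538658  0.23078469] [0.41497438 0.25884181 0.065     ]
```

Emit:
{"op": "move_arm", "data": {"series": [[-1.9,0.3,-3,0,0,0],[-1.9,0.2,-3,0,0,0],[0,0,-4,0,0,0],[0,0,-3,0,0,0],[0,0,-2,0,0,0],[0,0,-1.1,0,0,0],[0,0,0,0,0,0],[0,0,0,0,0,0]]}}

```text
clock: 44.95
position: [0.4152, 0.2596, 0.0703]
ee_rot: [0.407, 3.115, 0.001]
force: [0.5, 0.4, -0.9]
width: 0.598
```

Emit:
{"op": "move_arm", "data": {"series": [[0,0,0,0,0,0],[0,0,0,0,0,0],[0,0,0,0,0,0],[0,0,0,0,0,0],[0,0,0,0,0,0],[0,0,0,0,0,0]], "grip": 0.15}}

```text
clock: 45.55
position: [0.4149, 0.2594, 0.0699]
ee_rot: [0.407, 3.115, 0.0]
force: [-0.3, -1.6, 3.2]
width: 0.301
```

Emit:
{"op": "move_arm", "data": {"series": [[0,0,2,0,0,0],[0,0,4,0,0,0],[0,0,4,0,0,0],[0,0,4,0,0,0],[2.2,-3.2,0,0,0,0],[2.2,-3.2,0,0,0,0],[2.2,-3.2,0,0,0,0],[2.2,-3.2,0,0,0,0]]}}

```text
clock: 46.35
position: [0.5031, 0.1304, 0.2097]
ee_rot: [-0.405, -3.115, -0.0]
force: [0.6, -0.2, -2.3]
width: 0.298
```

Emit:
{"op": "move_arm", "data": {"series": [[2.2,-3.2,0,0,0,0],[2.2,-3.2,0,0,0,0],[2.2,-3.2,0,0,0,0],[2.1,-3.2,0,0,0,0],[0,0,0,0,0,0],[0,0,0,0,0,0],[0,0,0,0,0,0],[0,0,0,0,0,0]]}}

```text
clock: 47.15
position: [0.5892, 0.005, 0.2095]
ee_rot: [-0.403, -3.115, -0.001]
force: [-1.1, 0.5, -1.9]
width: 0.295
```

Emit:
{"op": "move_arm", "data": {"series": [[0.1,-0.2,-3,0,0,0],[0,0,-3,0,0,0],[0,0,-3,0,0,0],[0,0,-1,0,0,0],[0,0,-0.5,0,0,0],[0,0,-0.4,0,0,0],[0,0,0,0,0,0],[0,0,0,0,0,0]]}}

```text
clock: 47.95
position: [0.5914, 0.0015, 0.1018]
ee_rot: [0.406, 3.114, 0.001]
force: [-0.7, -0.0, -1.5]
width: 0.298
```

Emit:
{"op": "move_arm", "data": {"series": [[0,0,0,0,0,0],[0,0,0,0,0,0],[0,0,0,0,0,0],[0,0,0,0,0,0],[0,0,2,0,0,0],[0,0,3,0,0,0],[0,0,4,0,0,0],[0,0,4,0,0,0]], "grip": 0.6}}

```text
clock: 48.75
position: [0.5903, 0.0013, 0.2319]
ee_rot: [-0.407, -3.114, 0.001]
force: [0.9, 0.6, 0.0]
width: 0.606
```

Emit:
{"op": "move_arm", "data": {"series": [[0,0,4,0,0,0],[0,0,4,0,0,0],[2,-1,3,0,0,0],[2,-1,3,0,0,0],[2,-1,0,0,0,0],[0,0,0,0,0,0],[0,0,0,0,0,0],[0,0,0,0,0,0]]}}

```text
clock: 49.55
position: [0.65, -0.028, 0.3702]
ee_rot: [-0.406, -3.114, -0.0]
force: [0.6, -0.6, 0.5]
width: 0.604
```

Run:
```python
from h import *
s=monitor.observe();print(s['position'])
find('scene',['jar_a','bottle_a'],{'jar_a':.055,'bottle_a':.11},.4)
im=find('wrist',['jar_a','bottle_a'],{'jar_a':.07,'bottle_a':.12},.3)
cv2.imwrite('pics/w10.png',cv2.resize(im['color'][60:260,120:370,::-1],None,fx=3,fy=3,interpolation=cv2.INTER_CUBIC))
```

```text
[ 0.64995562 -0.02803907  0.37015735]
scene jar_a 0.96 [231.2, 191.6, 18.6, 31.3] [0.588 0.    0.055]
scene jar_a 0.78 [218.0, 166.8, 20.0, 29.4] [ 0.559 -0.088  0.055]
scene bottle_a 0.78 [189.4, 159.2, 20.5, 37.6] [ 0.636 -0.1    0.11 ]
scene bottle_a 0.75 [202.7, 191.8, 20.0, 33.6] [ 0.665 -0.01   0.11 ]
wrist jar_a 0.83 [175.7, 84.6, 40.0, 38.3] [ 0.567 -0.085  0.07 ]
wrist jar_a 0.56 [238.7, 96.0, 37.8, 35.4] [ 0.6   -0.008  0.07 ]
wrist bottle_a 0.84 [172.7, 147.0, 40.0, 38.6] [ 0.636 -0.101  0.12 ]
wrist bottle_a 0.62 [250.1, 147.9, 29.9, 40.0] [ 0.661 -0.018  0.12 ]
```

View pics/w10.png

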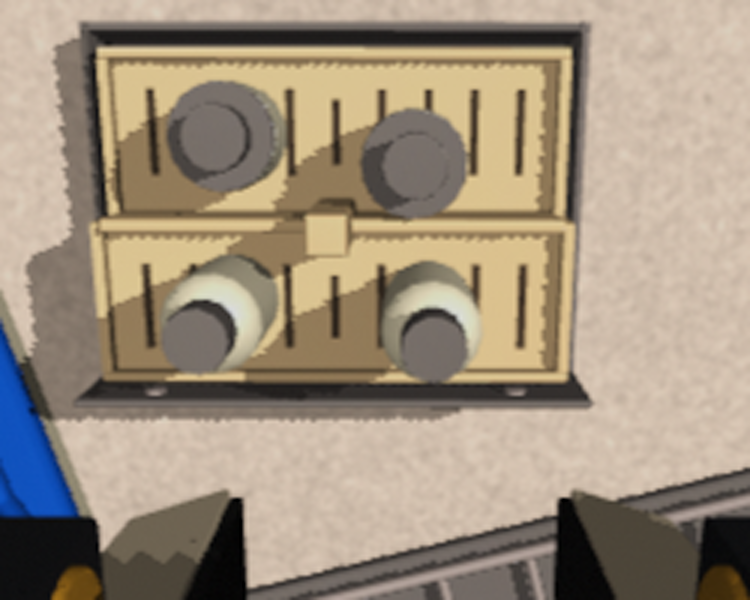

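Jar_b sits ~1 cm toward the rail (knob (416,167)) versus jar_a (213,138): the knock happened. Measuring all in the stand's frame.

Run:
```python
from h import *
im=get('wrist'); print(im['state']['position'])
f=lambda u,v,z: ray(im,(120+u/3-.33,60+v/3-.33),z)[:2]
a,b=f(96,50,.037),f(572,50,.037); d=(b-a)/np.linalg.norm(b-a); x=np.array([d[1],-d[0]]); print('L',np.linalg.norm(b-a),'yaw',np.degrees(np.arctan2(x[1],x[0])))
t1,t2=f(84,26,.026),f(590,26,.026); d2=(t2-t1)/np.linalg.norm(t2-t1); x2=np.array([d2[1],-d2[0]])
print('tray',(t1+t2)/2+.086*x2, np.linalg.norm(t2-t1),np.degrees(np.arctan2(x2[1],x2[0])))
post=f(327,234,.109); print('ctr post',post-.002*x,'ctr edge',(a+b)/2+.076*x)
c=post-.002*x
for n,u,v,z in [('jar_a',213,138,.094),('jar_b',416,167,.094),('b1',198,340,.154),('b2',433,345,.154)]:
    p=f(u,v,z); print(n,p.round(4),'local',((p-c)@x).round(4),((p-c)@d).round(4))
```

```text
[ 0.65048406 -0.02823806  0.37084188]
L 0.21984254389360505 yaw -14.898229033117806
tray [ 0.61554431 -0.04901087] 0.2376109538420643 -14.89878790817002
ctr post [ 0.61490767 -0.04928273] ctr edge [ 0.61661045 -0.05021683]
jar_a [ 0.5679 -0.0862] local -0.0359 -0.0477
jar_b [ 0.601  -0.0075] local -0.0242 0.0368
b1 [ 0.6383 -0.1031] local 0.0365 -0.046
b2 [ 0.663  -0.0181] local 0.0384 0.0425
```

Bottles and jar_a are within 2 mm; jar_b is at local x = -24 mm (needs -36 ± 9). Regrasping it.

Emit:
{"op": "move_arm", "data": {"series": [[-2.5,1,-4,0,0,0],[-2.5,1.1,-4,0,0,0],[0,0,-4,0,0,0],[0,0,-4,0,0,0],[0,0,-4,0,0,0],[0,0,-3,0,0,0],[0,0,-2,0,0,0],[0,0,-1,0,0,0]]}}

```text
clock: 50.7
position: [0.5997, -0.0074, 0.1089]
ee_rot: [-0.406, -3.113, 0.001]
force: [-0.3, 0.3, 0.3]
width: 0.598
```

Emit:
{"op": "move_arm", "data": {"series": [[0,0,-1,0,0,0],[0,0,0,0,0,0],[0,0,0,0,0,0]]}}

```text
clock: 51.0
position: [0.6013, -0.0076, 0.1015]
ee_rot: [0.406, 3.114, 0.0]
force: [-0.3, -0.0, 0.1]
width: 0.599
```

Emit:
{"op": "move_arm", "data": {"series": [[0,0,0,0,0,0],[0,0,0,0,0,0],[0,0,0,0,0,0],[0,0,0,0,0,0],[0,0,0,0,0,0],[0,0,0,0,0,0]], "grip": 0.15}}

```text
clock: 51.6
position: [0.6009, -0.0077, 0.101]
ee_rot: [0.407, 3.115, 0.0]
force: [0.1, -0.3, 2.6]
width: 0.298
```

Lift 1.5 cm, shift, lower 1.4 cm, release, and rise for the last view.

Emit:
{"op": "move_arm", "data": {"series": [[0,0,0.8,0,0,0],[0,0,0.7,0,0,0],[-0.5,0.4,0,0,0,0],[-0.5,0.4,0,0,0,0],[0,0,0,0,0,0],[0,0,-0.7,0,0,0],[0,0,-0.7,0,0,0],[0,0,0,0,0,0]]}}

```text
clock: 52.4
position: [0.5905, 0.0, 0.1007]
ee_rot: [-0.407, -3.114, 0.001]
force: [-0.5, -0.1, -2.3]
width: 0.296
```

Emit:
{"op": "move_arm", "data": {"series": [[0,0,0,0,0,0],[0,0,0,0,0,0],[0,0,0,0,0,0],[0,0,0,0,0,0],[0,0,2,0,0,0],[0,0,3,0,0,0],[0,0,4,0,0,0],[0,0,4,0,0,0]], "grip": 0.6}}

```text
clock: 53.2
position: [0.5903, 0.0004, 0.233]
ee_rot: [-0.407, -3.115, 0.0]
force: [1.4, 0.8, -0.1]
width: 0.603
```

Emit:
{"op": "move_arm", "data": {"series": [[0,0,4,0,0,0],[0,0,4,0,0,0],[2,-1,3,0,0,0],[2,-1,3,0,0,0],[2,-1,0,0,0,0],[0,0,0,0,0,0],[0,0,0,0,0,0],[0,0,0,0,0,0]]}}

```text
clock: 54.0
position: [0.65, -0.029, 0.3712]
ee_rot: [-0.406, -3.114, -0.0]
force: [-0.1, -0.7, -0.4]
width: 0.604
```

Run:
```python
from h import *
im=find('wrist',['jar_a','bottle_a'],{'jar_a':.07,'bottle_a':.12},.3)
print(im['state']['position'])
find('scene',['cup','cap','brush','clip_a','soap'],{},.5)
cv2.imwrite('pics/w11.png',cv2.resize(im['color'][60:260,120:370,::-1],None,fx=3,fy=3,interpolation=cv2.INTER_CUBIC))
```

```text
wrist jar_a 0.93 [247.5, 88.9, 32.4, 35.4] [ 0.589 -0.     0.07 ]
wrist jar_a 0.8 [176.3, 85.3, 38.7, 37.4] [ 0.567 -0.086  0.07 ]
wrist jar_a 0.71 [152.0, 74.8, 158.2, 118.4] [ 0.611 -0.045  0.07 ]
wrist bottle_a 0.95 [175.5, 148.0, 37.8, 38.2] [ 0.636 -0.101  0.12 ]
wrist bottle_a 0.7 [248.0, 147.1, 34.9, 38.2] [ 0.661 -0.018  0.12 ]
wrist bottle_a 0.47 [502.1, 69.3, 9.9, 56.6] [0.653 0.275 0.12 ]
[ 0.64995173 -0.02903392  0.37118423]
scene cup 0.95 [405.4, 245.5, 49.2, 46.7] [0.367 0.408 0.03 ]
scene brush 0.75 [129.8, 156.7, 51.7, 40.7] [ 0.679 -0.246  0.03 ]
scene brush 0.54 [180.1, 167.3, 90.6, 85.1] [ 0.624 -0.025  0.03 ]
scene soap 0.83 [308.4, 332.4, 67.9, 49.9] [0.678 0.406 0.03 ]
```

View pics/w11.png

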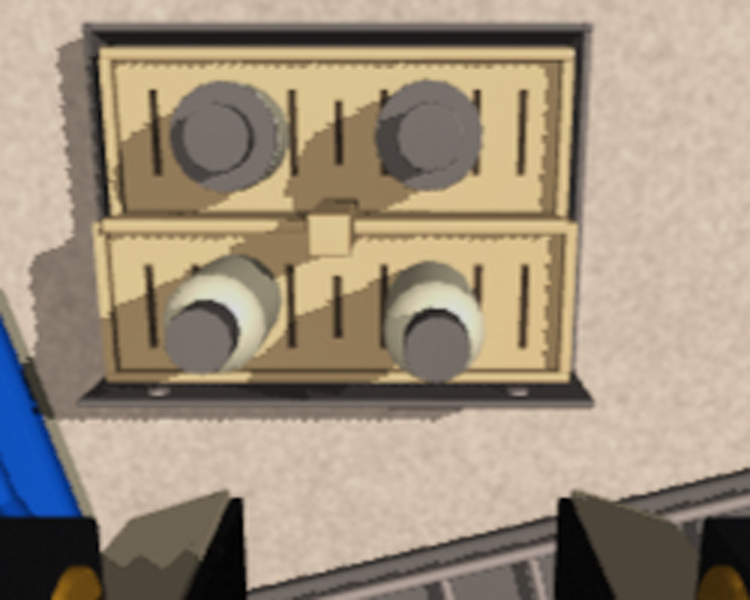

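Both jars are now level in the row (knobs at (217,137) and (431,138)). The bottles (caps at (200,340) and (436,345)) are in line on the high step, and the robot is clear. Handing in.

```bash
python3 -c "
from h import *
workorder.sign_off(); print(monitor.observe()['clock'])"
```

```text
the job is handed in; nothing more can be done
the job is handed in; nothing more can be done
```

The job is done and handed in at about 54 s of the 210 s. I moved jar_a and bottle_a onto the open shelf, turned the stand half round by its post, and seated it with its high step at the tall back wall. Then I put the two bottles along the high step and the two jars along the low step; this run had only two of each.

- **Stand:** with the fingers at the same height on the post as before lifting, it met the tray floor at the same reading. The last measurement put its centre 1–2 mm from the tray's, with the yaw matching.
- **Bottles and jar_a:** all three were within about 2 mm of the step's middle line.
- **jar_b:** after I placed it, it was found about 12 mm off the line. I took this to be the announced knock, though I did not see it happen. I re-placed it, and the last picture shows it level with jar_a. I did not re-measure it by hand; the network's estimate of its position agrees.
- **Bystanders:** the cup, brush and soap were detected where they started. The cap and the two pegs were not found in that last check, but nothing came near them.

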